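Let the take-up reel back to its stop

ROBOT

A 7-joint arm with a two-finger parallel gripper is mounted at the origin on the work surface. World frame = base frame: x ahead of the robot, y to its left, z up, the work surface at z = 0. Lengths are in m, angles in degrees, forces in N, time in s.
With the tool pointing down it reaches from about 0.4 to 0.85 m from the base axis. Payload 10.4 kg.
Tool frame: the origin (TCP) lies at the very end of the fingers, on their centre line; the grasp point (between the pads) lies 19 mm behind it (env.tcp_to_grasp is the z of the grasp point in the tool frame, in m); z points along the fingers, x is the direction in which the jaws open and shut, and the axes are right-handed (so a half turn about z gives the same grasp; the last joint's range is limited). The gripper opens to 85 mm and grips with 20 to 120 N. Pads are 22 mm wide; open, the fingers measure 114 mm over their backs; the gripper's body (76 mm by 85 mm) begins 54 mm behind the grasp point. The pads swing forward as they close: fully open they stand 13 mm farther back than shut.
Start: joints at [68.148, 19.034, -3.707, 83.658, 1.238, 77.344, -5.071], TCP at [0.219, -0.585, 0.231] pointing down, gripper open.
Joint ranges: [-148.97, 148.97], [-28.65, 121.19], [-84.17, 76.75], [9.2, 138.47], [-72.65, 252.65], [3.7, 117.97], [-149.18, 149.18]. Speed limits (degrees/s): [127.2, 127.2, 159.86, 159.86, 180, 180, 180].

INTERFACE

Orientations are given as a 3x3 rotation matrix whose columns are the frame's x, y, z axes.
In Python, from cell import env gives the robot as it stands. The module is installed in compiled form; this text tells all that it offers.
- The arm moves only by the tool move_arm, never from a script. Its argument "increments" is a list of rows, each an object with "translation": the shift along the tool's x, y, z in cm, a list of three; "twist": the turn about the tool's z in rad; "jaw": the opening, from -1 (shut) to 1 (fully open), so that 0 is half open. A call has 1 to 20 rows; each row shifts and turns the pose as measured when the row begins, along the tool's axes as they then stand; what a row does not reach is not made up. A row lasts 1/8 s, in which the tool goes at most 62.5 mm and 10.7 degrees, less where a joint would pass 70% of its speed; a pose out of reach is approached as far as the arm can. A call with a gripper value outside its range is refused whole. The fingers move at their own pace and stop on an object; "newtons" is the grip in N (left out, the last holds). Time passes only in rows, so rows that do not move let the fingers close. It gives the time, the measured TCP pose, the force and the opening at its end, in the units of the state.
- env.get_state(): the state, without advancing time (a new reading comes with each control period).
- env.snapshot(name): name is "scene" or "top" or "wrist"; returns a dict with "color" (400x640x3 uint8, red, green, blue), "fx", "fy", "cx", "cy" (pixels), "view" (4x4, takes a point from world to camera coordinates). Camera axes: x right, y down, z forward; pixel columns grow to the right and rows downward; lengths in m; the calibration is good to about 2 mm. A picture is of the moment at which its call begins. There is no depth.
- env.finish_job(): hands the job in, once; it reports no verdict.
Trained networks look in a picture, given as the dict that the camera call returned (one of the last four; its "shot" number tells which), for a name from the list of things; names that differ only in an ending like _2 or _b are one class to them, and where a whole thing is asked for, a point or a joint stands for the part that bears it (a point fixed in the world has none). Each returns a list of dicts, best first, with "score" (0 to 1); they miss things now and then, are a little off and sometimes report something else, mostly with a low value. They report only what shows in the picture. A call takes as long as a camera call.
- env.trace(picture, name): "mask" (400x640 bool, what is visible of it) and "pixel" ([column, row] in pixels, amid what is visible of it).
The state is a dict: "time": time; "joints": joint angles; "qd": joint speeds; "effort": joint torques, N m; "ee_pos": TCP position; "orientation": TCP orientation; "contact_force": force on the tool from outside, world axes, zero at the start; "wrist_torque": the same for the moment, N m; "opening": finger opening in m.
Only numpy, scipy, OpenCV 4.12 (cv2) and the standard library are available. Lean on these libraries where they do the work, as an engineer would, in place of code of your own. Each camera call takes 0.05 s, during which the arm holds its last target.

TASK

Let the empty take-up reel all the way back so a new line can be hooked on: flip the yellow pawl up and over until it stays parked, then take the red crank knob and turn the wheel backwards (counter-clockwise seen from above) until it presses firmly but gently on its cushioned stop. Let go of it there and flip the pawl back down into the teeth. Never force the wheel against the pawl or the stop, and leave the tableware and other things standing where they are.

Things in the scene. Friction and masses are not known exactly. Their poses are not given: they have to be found in the camera images.
- reel: Ratchet take-up reel bolted down: green base plate 190 x 225 x 12 mm (its middle 10 mm along +x and +y from the origin), steel ratchet wheel of radius 72 mm lying flat, axis vertical. Origin: on the table under the wheel's axis; z up; the pawl stands at local x +60 mm. In the reel's frame the crank knob lies at radius 55 mm and polar angle (2.007 rad + joint crank). Crank arm's top 87 mm, teeth tops 73 mm above the table. It stands at any place and yaw.
- reel_axis (a point): Point on the wheel's vertical axis, 73 mm above the table (tops of the teeth).
- pawl_hinge (a point): Middle of the pawl's level hinge pin, at (60, 62, 80) mm in the reel's frame; the pin runs along the reel's x.
- pawl_grip (a point): Centre of the pawl's yellow cross-knob: a cylinder of diameter 18 mm, 26 mm long along the reel's x (pinch its two flat ends with jaws closing along the reel's x; it can turn between them). It sits on a lever 55 mm from the hinge pin. At joint pawl = q its offset from the hinge in the reel's frame is y = -55 cos(0.611+q), z = +55 sin(0.611+q) mm: about 112 mm above the table both when down and when parked, 135 mm at the top of its swing.
- crank_grip (a point): Centre of the red crank knob: upright, diameter 23 mm, 42 mm tall (89 to 131 mm above the table), this point at 110 mm. It spins freely on its pin, so a gripper may keep its own yaw while carrying it round the circle of radius 55 mm about the reel's axis.
- crank (a joint): Angle of the wheel and crank, rad, growing counter-clockwise from above = backwards. It starts between 0 and 0.6. Turning backwards is blocked by the pawl while the pawl is down, and ends at a hidden cushioned stop that lies somewhere between 1.7 and 2.6. Drag is about 0.12 N m (2 to 3 N at the knob); on the stop the cushion adds about 14 N m per rad (4.6 N per mm at the knob). Without load it stays where it is left.
- pawl (a joint): Pawl angle, rad. 0 = tip on the floor between two teeth, up to 0.13 when it rests on a tooth; grows as the knob end is lifted up and over away from the wheel; 1.95 = parked against its rest. The pawl weighs 0.1 kg and falls by its own weight towards the wheel below about 0.9 and towards the parked rest above about 1.1.
- ratchet: The ratchet wheel's toothed ring, radius 72 mm, 16 saw teeth 7 mm tall on its upper face, with a dog of 40 mm radius beneath that meets the stop. Origin on the wheel axis at table height. The pawl must not be loaded by more than 24 N and the stop not by more than 24 N (at the dog; 24 N there is about 17 N at the knob plus drag); 8 N or so at the knob is a firm press.
- snubber: Black round cup, radius 52 mm, under the wheel, which hides the cushioned stop inside. Origin on the wheel axis at table height. Where the stop stands inside cannot be seen or read.
- pawl_arm: The whole yellow pawl with its steel tip, 14 mm wide. Origin on the hinge pin; the tip lies 60 mm from it.
- candy_tray: Bystander: empty red lotus-shaped candy tray, 230 mm across, 42 mm tall; origin under its centre.
- kettle: Bystander: blue ceramic kettle, 140 mm wide, 155 mm tall with its bail handle, on a wooden stand; origin under its centre.
- kettle_stand: Bystander: dark wooden kettle stand, 124 mm across, 60 mm tall; origin under its centre.
- cup_a: Bystander: glass cup, 66 mm wide, 85 mm tall, right beside the reel on its -y side; origin under its centre.
- cup_b: Bystander: glass cup, 66 mm wide, 85 mm tall; origin under its centre.
- saucer: Bystander: white melamine saucer, 130 mm across, 18 mm tall; origin under its centre.
- pulley_block: Bystander: spare steel pulley block for the line, 100 mm long, 26 mm tall; origin under the wheel of the pulley.

How it is judged:
By the outcome, as a careful person would: the job done as asked, in the order asked, and still so for the second after the job is handed in, with the robot touching nothing.
It also fails if it takes over 67 s, if anything falls off the work surface, if the arm or the gripper's body presses on something with over 40 N, if the wrist force passes 120 N, or if a joint passes its speed limit or range.

## Working session

There is one attempt and no reset: what is moved stays moved. The work goes in short steps, Python scripts to look and compute and a tool call to move; the robot and the scene stay as the last step left them, time stands still between calls to the robot, and variables do not carry over. Pictures are saved under pics/ and viewed, and the job is handed in when it is done.

Besides the shell and the picture viewer there is one more tool, called after ">>>" by a JSON object that holds its "name" and its "arguments". move_arm: Moves the arm, as the interface text tells. Its arguments: {"type":"object","properties":{"increments":{"type":"array"},"newtons":{"type":"number"}},"required":["increments"]}

```bash
mkdir -p pics; cat > h.py <<'E'
from cell import env
import numpy as np, cv2
def snap(n,f=None):
    s=env.snapshot(n)
    if f: cv2.imwrite('pics/'+f+'.png',s['color'][:,:,::-1])
    return s
def onplane(s,px,z):
    V=np.array(s['view']);R=V[:3,:3];t=V[:3,3];c=-R.T@t
    d=R.T@np.array([(px[0]-s['cx'])/s['fx'],(px[1]-s['cy'])/s['fy'],1])
    return c+d*(z-c[2])/d[2]
def proj(s,p):
    V=np.array(s['view']);q=V[:3,:3]@np.array(p)+V[:3,3]
    return np.array([s['fx']*q[0]/q[2]+s['cx'],s['fy']*q[1]/q[2]+s['cy']])
E
python3 - <<'E'
from h import *
print(env.get_state())
for n in('top','scene'):
    s=snap(n,n+'0')
    print(n,-np.array(s['view'])[:3,:3].T@np.array(s['view'])[:3,3],s['fx'])
    for k,z in [('reel_axis',.073),('pawl_hinge',.08),('pawl_grip',.112),('crank_grip',.11),('ratchet',.073),('snubber',.03),('cup_a',.04),('kettle',.1)]:
        for r in env.trace(s,k)[:2]:
            print(k,round(r['score'],2),r['pixel'],onplane(s,r['pixel'],z).round(4))
E
```

```text
{'time': 0.0, 'joints': array([68.14824522, 19.07065241, -3.7064001 , 83.70623645,  1.23650596,
       77.34394941, -5.07248305]), 'qd': array([ 0.0266981 ,  0.0012445 ,  0.03162933,  0.00090926,  0.04482316,
        0.05673242, -0.03862233]), 'effort': array([ 3.00017182e-04, -6.25442791e+01,  4.91532823e-02, -3.91599905e+01,
        1.60541298e-02,  9.90173430e-03, -4.90064360e-05]), 'ee_pos': array([ 0.21932076, -0.58484757,  0.23052839]), 'orientation': array([[ 3.51113099e-01, -9.36332897e-01, -5.45221190e-04],
       [-9.36331989e-01, -3.51113518e-01,  1.30513209e-03],
       [-1.41347264e-03,  5.22590677e-05, -9.99999000e-01]]), 'contact_force': array([-0.66274164, -0.98888911, -0.37901792]), 'wrist_torque': array([0.03021347, 0.01226929, 0.00077241]), 'opening': 0.08560413079495666}
top [ 0.32676729 -0.01560227  1.19080853] 371.2187948885218
reel_axis 0.6 [320.7, 203.9] [ 0.5626 -0.0157  0.073 ]
pawl_hinge 0.92 [320.0, 200.7] [ 0.5712 -0.0136  0.08  ]
pawl_grip 0.5 [316.9, 178.4] [ 0.633  -0.0045  0.112 ]
crank_grip 0.51 [305.9, 207.8] [0.5431 0.0283 0.11  ]
ratchet 0.82 [322
[... 185 characters left out ...]
.04  ]
kettle 0.95 [179.7, 164.6] [0.6821 0.4179 0.1   ]
scene [1.56335604 0.137673   0.74980506] 380.28872116245225
reel_axis 0.63 [319.2, 224.5] [ 0.6665 -0.0027  0.073 ]
reel_axis 0.48 [466.9, 251.8] [0.7412 0.4056 0.073 ]
pawl_hinge 0.9 [321.0, 221.2] [0.659  0.0018 0.08  ]
pawl_grip 0.59 [322.2, 215.2] [0.6727 0.0077 0.112 ]
crank_grip 0.54 [334.2, 193.7] [0.5491 0.0293 0.11  ]
ratchet 0.94 [320.1, 208.9] [ 0.585  -0.0114  0.073 ]
snubber 0.61 [318.7, 211.1] [ 0.5361 -0.0237  0.03  ]
cup_a 0.88 [272.1, 206.7] [ 0.5425 -0.1804  0.04  ]
cup_a 0.65 [216.7, 179.9] [ 0.3896 -0.4333  0.04  ]
kettle 0.73 [473.1, 226.3] [0.6608 0.4312 0.1   ]
kettle 0.39 [216.0, 177.7] [ 0.4743 -0.3931  0.1   ]
```

```bash
python3 - <<'E'
import cv2
for n,(x0,x1,y0,y1) in {'top':(255,415,150,270),'scene':(240,400,140,260)}.items():
    im=cv2.imread(f'pics/{n}0.png')
    cv2.imwrite(f'pics/{n}0z.png',cv2.resize(im[y0:y1,x0:x1],None,fx=5,fy=5,interpolation=cv2.INTER_CUBIC))
E
```

```text
(no output)
```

View pics/top0.png

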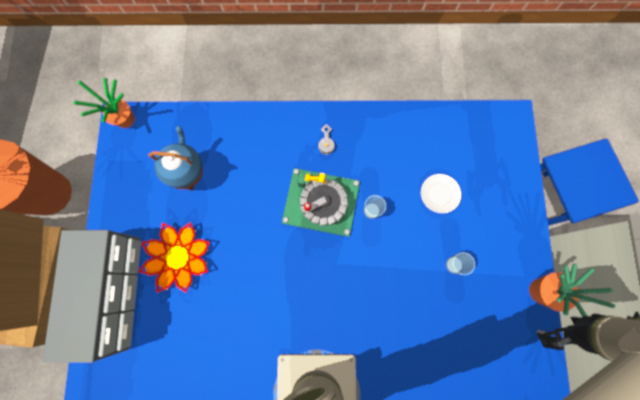

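View pics/scene0.png

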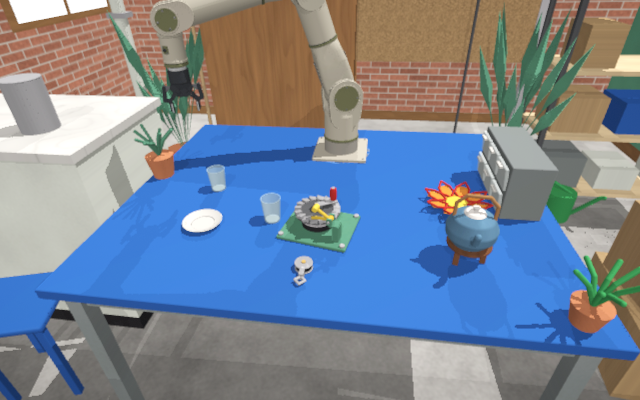

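```bash
sleep 1
```

```text
(no output)
```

View pics/top0z.png

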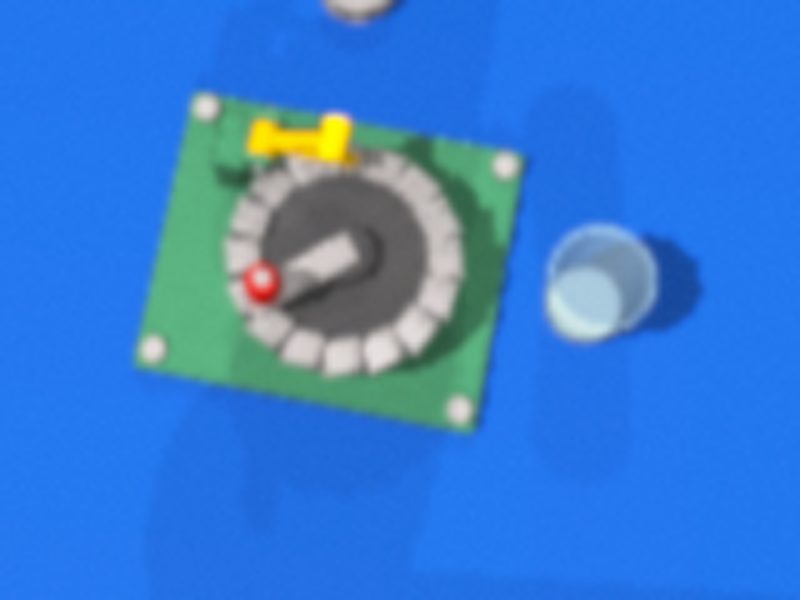

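View pics/scene0z.png

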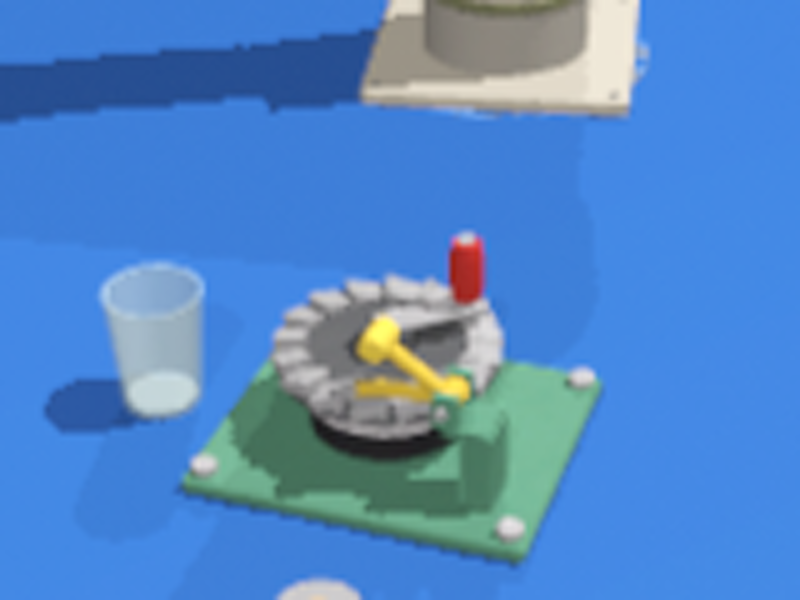

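```bash
cat >> h.py <<'E'
from scipy.optimize import least_squares
E
python3 - <<'E'
from h import *
T=snap('top');S=snap('scene')
C={'a':(.105,.1225,.012),'b':(.105,-.1025,.012),'c':(-.085,-.1025,.012),'d':(-.085,.1225,.012)}
z=lambda p,x0,y0:np.array([p[0]/5+x0-.4,p[1]/5+y0-.4])
obs=[(T,'a',z((193,93),255,150)),(T,'b',z((523,155),255,150)),(T,'c',z((478,432),255,150)),(T,'d',z((136,368),255,150)),
(S,'b',z((183,488),240,140)),(S,'a',z((522,562),240,140)),(S,'d',z((602,383),240,140))]
def W(x,p):
    c,s=np.cos(x[2]),np.sin(x[2]);return np.array([x[0]+c*p[0]-s*p[1],x[1]+s*p[0]+c*p[1],p[2]])
def f(x): return np.concatenate([proj(s,W(x,C[k]))-o for s,k,o in obs])
r=least_squares(f,[.56,-.02,0]);x=r.x;print(x,np.degrees(x[2]),r.fun.reshape(-1,2).round(2))
for s,o in((T,obs[:4]),(S,obs[4:])):
    r1=least_squares(lambda y:np.concatenate([proj(s,W(y,C[k]))-p for _,k,p in o]),x);print(r1.x)
# knob & crank & cross-checks
kT=z((262,275),255,150);kS=z((467,240),240,140)
print('knob top T',onplane(T,kT,.131),'S',onplane(S,kS,.131))
for s,p in((T,kT),(S,kS)):
    w=onplane(s,p,.131)[:2]-x[:2];print(np.hypot(*w),np.arctan2(w[1],w[0])-x[2]-2.007)
def P(s,p,x0,y0):return ((proj(s,W(x,p))-[x0,y0]+.4)*5).round()
for n,p in dict(axis=(0,0,.073),hinge=(.06,.062,.08),grip=(.06,.062-.055*np.cos(.611),.112)).items(): print(n,P(T,p,255,150),P(S,p,240,140),W(x,p))
np.save('reel.npy',x)
E
```

```text
[ 0.5746095  -0.02386333 -0.19227607] -11.016607097527398 [[-0.37 -1.25]
 [ 0.57 -1.39]
 [-0.34 -0.29]
 [-0.98 -0.6 ]
 [-1.15 -1.79]
 [ 0.41 -2.12]
 [ 0.01 -1.69]]
[ 0.57178179 -0.02482245 -0.18849908]
[ 0.58312256 -0.02181902 -0.19661995]
knob top T [0.54845307 0.02428146 0.131     ] S [0.54698116 0.02519262 0.131     ]
0.05479123414307382 0.25374693857281994
0.05630107471409844 0.2689937970812726
axis [344. 252.] [385. 336.] [ 0.5746095  -0.02386333  0.073     ]
hinge [264. 139.] [449. 397.] [0.6453516  0.02552851 0.08      ]
grip [335. 138.] [377. 340.] [ 0.63674301 -0.01869043  0.112     ]
```

>>> {"name": "move_arm", "arguments": {"increments": [{"translation":[0,0,0],"twist":-0.17,"jaw":1},{"translation":[0,0,0],"twist":-0.17,"jaw":1},{"translation":[0,0,0],"twist":-0.17,"jaw":1},{"translation":[0,0,0],"twist":-0.17,"jaw":1},{"translation":[0,0,0],"twist":-0.17,"jaw":1},{"translation":[0,0,0],"twist":-0.17,"jaw":1}]}}

```text
time: 1.75
ee_pos: [0.2196, -0.5852, 0.2314]
orientation: [[0.987, -0.159, -0.0], [-0.159, -0.987, -0.0], [-0.0, 0.0, -1.0]]
contact_force: [-0.0, 0.8, -0.0]
opening: 0.0856
```

>>> {"name": "move_arm", "arguments": {"increments": [{"translation":[1.78,-3.47,0],"twist":0,"jaw":1},{"translation":[1.78,-3.47,0],"twist":0,"jaw":1},{"translation":[1.78,-3.47,0],"twist":0,"jaw":1},{"translation":[1.78,-3.47,0],"twist":0,"jaw":1},{"translation":[1.78,-3.47,0],"twist":0,"jaw":1},{"translation":[1.78,-3.47,0],"twist":0,"jaw":1},{"translation":[1.78,-3.47,0],"twist":0,"jaw":1},{"translation":[1.78,-3.47,0],"twist":0,"jaw":1},{"translation":[1.78,-3.47,0],"twist":0,"jaw":1},{"translation":[1.78,-3.47,0],"twist":0,"jaw":1},{"translation":[1.78,-3.47,0],"twist":0,"jaw":1},{"translation":[1.78,-3.47,0],"twist":0,"jaw":1},{"translation":[1.78,-3.47,0],"twist":0,"jaw":1},{"translation":[1.78,-3.47,0],"twist":0,"jaw":1}]}}

```text
time: 3.5
ee_pos: [0.5503, -0.1347, 0.2319]
orientation: [[0.986, -0.164, 0.002], [-0.164, -0.986, -0.005], [0.003, 0.004, -1.0]]
contact_force: [-0.4, 0.2, -0.1]
opening: 0.0852
```

```bash
python3 - <<'E'
from h import *
x=np.load('reel.npy')
s=snap('wrist','w1');print(env.get_state()['joints'],s['fx'])
V=np.array(s['view']);print(-V[:3,:3].T@V[:3,3],V[:3,:3].round(2))
for k in('pawl_grip','crank_grip','pawl_hinge','reel_axis'):
    print(k,[(round(r['score'],2),r['pixel']) for r in env.trace(s,k)[:2]])
def W(p):
    c,q=np.cos(x[2]),np.sin(x[2]);return np.array([x[0]+c*p[0]-q*p[1],x[1]+q*p[0]+c*p[1],p[2]])
for p in [(.06,.062-.055*np.cos(.611),.112),(.06,.062,.08),(0,0,.087)]+[(a,b,.012) for a in(-.085,.105) for b in (-.1025,.1225)]:print(p,proj(s,W(p)).round(1))
E
```

```text
[ 37.37910677  14.64507322 -34.06336313  91.35947534   8.45935156
  76.3622874   -6.89016265] 344.3944481905725
[ 0.56390311 -0.05509185  0.37444977] [[ 0.99 -0.16  0.  ]
 [-0.16 -0.94  0.32]
 [-0.05 -0.31 -0.95]]
pawl_grip [(0.71, [414.0, 15.4])]
crank_grip []
pawl_hinge [(0.98, [337.0, 74.6])]
reel_axis [(0.94, [340.5, 71.3])]
(0.06, np.float64(0.016950889263871484), 0.112) [419.9  10.3]
(0.06, 0.062, 0.08) [415.4 -50.3]
(0, 0, 0.087) [330.1  39.3]
(-0.085, -0.1025, 0.012) [245.2 151.4]
(-0.085, 0.1225, 0.012) [ 233.7 -110.3]
(0.105, -0.1025, 0.012) [423.8 156.5]
(0.105, 0.1225, 0.012) [ 455.4 -102. ]
```

View pics/w1.png

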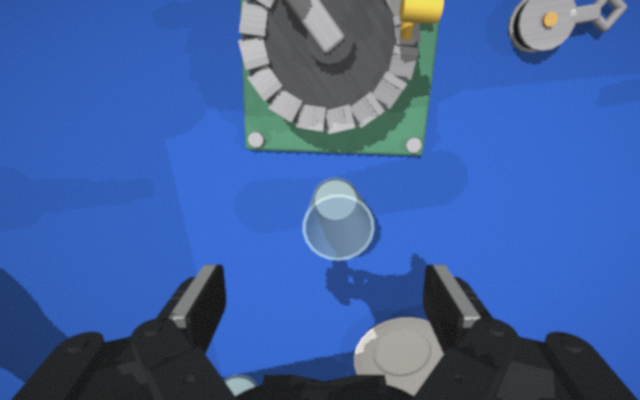

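>>> {"name": "move_arm", "arguments": {"increments": [{"translation":[1.5,-2,0],"twist":0,"jaw":1},{"translation":[1.5,-2,0],"twist":0.03,"jaw":1},{"translation":[1,-2,0],"twist":0,"jaw":1},{"translation":[0,0,0],"twist":0,"jaw":1}]}}

```text
time: 4.25
ee_pos: [0.5983, -0.0909, 0.2315]
orientation: [[0.979, -0.205, 0.0], [-0.205, -0.979, -0.008], [0.002, 0.008, -1.0]]
contact_force: [-0.1, -0.8, -0.9]
opening: 0.0855
```

```bash
python3 - <<'E'
from h import *
x=np.load('reel.npy')
s=snap('wrist','w2');st=env.get_state();print(st['joints'],st['ee_pos'],st['orientation'].round(3))
for k,z in(('pawl_grip',.112),('crank_grip',.11),('pawl_hinge',.08),('reel_axis',.073)):
    print(k,[(round(r['score'],2),r['pixel'],onplane(s,r['pixel'],z)) for r in env.trace(s,k)[:2]])
def W(p):
    c,q=np.cos(x[2]),np.sin(x[2]);return np.array([x[0]+c*p[0]-q*p[1],x[1]+q*p[0]+c*p[1],p[2]])
im=s['color'][:,:,::-1].copy()
a=2.007+.26
for p in [(.06,.062-.055*np.cos(.611),.112),(.06-.013,.062-.055*np.cos(.611),.112),(.06+.013,.062-.055*np.cos(.611),.112),(.06,.062,.08),(0,0,.087),(.055*np.cos(a),.055*np.sin(a),.131)]+[(a,b,.012) for a in(-.085,.105) for b in (-.1025,.1225)]:
    u=proj(s,W(p)).round(1);print(p,u);cv2.circle(im,tuple(int(v) for v in u),2,(255,0,255),-1)
cv2.imwrite('pics/w2m.png',im)
E
```

```text
[ 31.19230302  19.84034095 -34.24675043  85.53600265  11.79510699
  78.1275391  -15.85322324] [ 0.59790206 -0.09233021  0.23139907] [[ 0.978 -0.207 -0.   ]
 [-0.207 -0.978 -0.009]
 [ 0.002  0.009 -1.   ]]
pawl_grip [(0.67, [353.0, 70.9], array([ 0.63793095, -0.00776157,  0.112     ]))]
crank_grip [(0.97, [222.2, 49.6], array([0.55040783, 0.02488119, 0.11      ])), (0.71, [499.7, 65.1], array([ 0.74147698, -0.02528089,  0.11      ]))]
pawl_hinge [(0.61, [293.5, 97.1], array([ 0.58945227, -0.01718519,  0.08      ])), (0.3, [353.2, 70.4], array([ 0.64089245, -0.00699005,  0.08      ]))]
reel_axis [(0.81, [295.9, 95.2], array([ 0.59114725, -0.01625102,  0.073     ]))]
(0.06, np.float64(0.016950889263871484), 0.112) [354.1  87.1]
(0.047, np.float64(0.016950889263871484), 0.112) [336.1  87.3]
(0.073, np.float64(0.016950889263871484), 0.112) [372.1  86.8]
(0.06, 0.062, 0.08) [351.4  24.9]
(0, 0, 0.087) [276.8 109.8]
(np.float64(-0.03527202035853852), np.float64(0.04220052819369497), 0.131) [210.   48.4]
(-0.085, -0.1025, 0.012) [214.1 201. ]
(-0.085, 0.1225, 0.012) [185.3 -35.3]
(0.105, -0.1025, 0.012) [385.4 198.8]
(0.105, 0.1225, 0.012) [396.4 -38.4]
```

View pics/w2m.png

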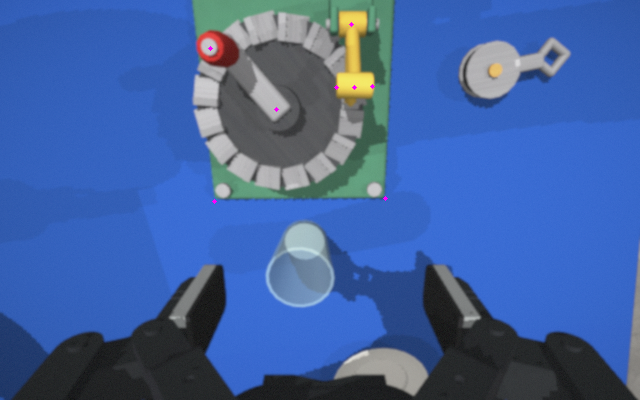

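>>> {"name": "move_arm", "arguments": {"increments": [{"translation":[0.6,-2,1],"twist":-0.01,"jaw":0.2},{"translation":[0.6,-2,1],"twist":0,"jaw":0.2},{"translation":[0.6,-2,1],"twist":0,"jaw":0.2},{"translation":[0.5,-2,1],"twist":0,"jaw":0.2},{"translation":[0,0,0],"twist":0,"jaw":0.2},{"translation":[0,0,0],"twist":0,"jaw":0.2}]}}

```text
time: 5.25
ee_pos: [0.6377, -0.0137, 0.1871]
orientation: [[0.981, -0.196, -0.001], [-0.196, -0.981, -0.009], [0.001, 0.009, -1.0]]
contact_force: [-0.7, -0.1, 0.3]
opening: 0.0512
```

```bash
cat >> h.py <<'E'
X=np.load('reel.npy')
def W(p):
    c,q=np.cos(X[2]),np.sin(X[2]);return np.array([X[0]+c*p[0]-q*p[1],X[1]+q*p[0]+c*p[1],p[2]])
def pg(q): return W((.06,.062-.055*np.cos(.611+q),.08+.055*np.sin(.611+q)))
def rel(target):  # tcp target world -> tool cm
    st=env.get_state();R=st['orientation'];d=R.T@(np.array(target)-st['ee_pos'])*100
    yaw=np.degrees(np.arctan2(R[1,0],R[0,0]))
    return d.round(2),'yawerr',round(yaw-np.degrees(X[2]),2),'F',st['contact_force'].round(1),'op',round(st['opening'],4),'t',round(st['time'],2),'tcp',st['ee_pos'].round(4)
E
python3 - <<'E'
from h import *
print(rel(pg(0.0)-[0,0,.019]))
E
```

```text
(array([-0.  ,  0.42,  9.45]), 'yawerr', np.float64(-0.27), 'F', array([-0.7, -0.1,  0.3]), 'op', 0.0512, 't', 5.25, 'tcp', array([ 0.6377, -0.0137,  0.1871]))
```

>>> {"name": "move_arm", "arguments": {"increments": [{"translation":[0,0.25,1.8],"twist":0,"jaw":0.2},{"translation":[0,0.15,1.8],"twist":0,"jaw":0.2},{"translation":[0,0,1.8],"twist":0,"jaw":0.2},{"translation":[0,0,1.5],"twist":0,"jaw":0.2},{"translation":[0,0,0],"twist":0,"jaw":0.2},{"translation":[0,0,0],"twist":0,"jaw":0.2}]}}

```text
time: 6.0
ee_pos: [0.6359, -0.0213, 0.1126]
orientation: [[0.98, -0.199, -0.002], [-0.199, -0.98, -0.01], [-0.0, 0.01, -1.0]]
contact_force: [-0.7, -0.2, 0.1]
opening: 0.0507
```

```bash
python3 - <<'E'
from h import *
print(rel(pg(0.0)-[0,0,.019]))
snap('wrist','w3')
E
```

```text
(array([ 0.03, -0.29,  2.  ]), 'yawerr', np.float64(-0.45), 'F', array([-0.7, -0.2,  0.1]), 'op', 0.0507, 't', 6.0, 'tcp', array([ 0.6359, -0.0213,  0.1126]))
```

View pics/w3.png

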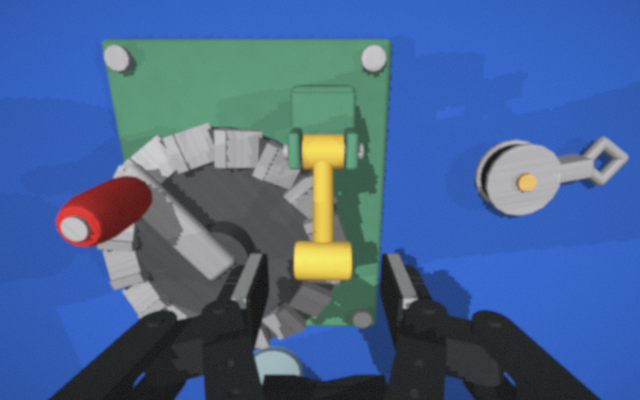

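>>> {"name": "move_arm", "arguments": {"increments": [{"translation":[0,-0.3,1.0],"twist":0,"jaw":0.2},{"translation":[0,0,0.9],"twist":0,"jaw":0.2},{"translation":[0,0,0],"twist":0,"jaw":0.2},{"translation":[0,0,0],"twist":0,"jaw":0.2}]}}

```text
time: 6.55
ee_pos: [0.637, -0.018, 0.0932]
orientation: [[0.98, -0.198, -0.001], [-0.198, -0.98, -0.01], [0.001, 0.01, -1.0]]
contact_force: [0.1, 0.1, -0.0]
opening: 0.0512
```

```bash
python3 - <<'E'
from h import *
print(rel(pg(0.0)-[0,0,.019]))
E
```

```text
(array([-0.01,  0.07,  0.06]), 'yawerr', np.float64(-0.42), 'F', array([ 0.1,  0.1, -0. ]), 'op', 0.0512, 't', 6.55, 'tcp', array([ 0.637 , -0.018 ,  0.0932]))
```

>>> {"name": "move_arm", "arguments": {"increments": [{"translation":[0,0.05,0],"twist":0,"jaw":-0.6},{"translation":[0,0,0],"twist":0,"jaw":-0.6},{"translation":[0,0,0],"twist":0,"jaw":-0.6},{"translation":[0,0,0],"twist":0,"jaw":-0.6}], "newtons": 20}}

```text
time: 7.05
ee_pos: [0.636, -0.0185, 0.0937]
orientation: [[0.98, -0.199, -0.003], [-0.199, -0.98, -0.01], [-0.0, 0.01, -1.0]]
contact_force: [-0.0, 0.6, -1.0]
opening: 0.0255
```

```bash
python3 - <<'E'
from h import *
print(rel(pg(0.0)-[0,0,.019]))
import numpy as np
d=[(-55*np.cos(.611+q),55*np.sin(.611+q)) for q in np.arange(0,2.0,.13)]
print(np.diff(np.array(d),axis=0).round(1).tolist())
E
```

```text
(array([ 0.08, -0.  ,  0.11]), 'yawerr', np.float64(-0.45), 'F', array([-0. ,  0.6, -1. ]), 'op', 0.0255, 't', 7.05, 'tcp', array([ 0.636 , -0.0185,  0.0937]))
[[4.5, 5.6], [5.2, 4.9], [5.8, 4.2], [6.3, 3.5], [6.6, 2.6], [6.9, 1.7], [7.1, 0.8], [7.1, -0.1], [7.1, -1.0], [6.9, -1.9], [6.6, -2.8], [6.1, -3.6], [5.6, -4.4], [5.0, -5.1], [4.3, -5.7]]
```

>>> {"name": "move_arm", "arguments": {"increments": [{"translation":[0,-0.45,-0.56],"twist":0,"jaw":-0.6},{"translation":[0,-0.52,-0.49],"twist":0,"jaw":-0.6},{"translation":[0,-0.58,-0.42],"twist":0,"jaw":-0.6},{"translation":[0,0,0],"twist":0,"jaw":-0.6}]}}

```text
time: 7.55
ee_pos: [0.6389, -0.0035, 0.1083]
orientation: [[0.98, -0.199, -0.004], [-0.199, -0.98, -0.012], [-0.002, 0.012, -1.0]]
contact_force: [0.4, -0.5, -2.7]
opening: 0.0254
```

```bash
cat >> h.py <<'E'
def pawlq():
    st=env.get_state();p=st['ee_pos']+st['orientation'][:,2]*-.019
    l=p-W((.06,.062,.08)); c,s=np.cos(X[2]),np.sin(X[2]); ly=-s*l[0]+c*l[1];lx=c*l[0]+s*l[1]
    q=np.arctan2(l[2],-ly)-.611
    a=.611+q
    return 'q',round(q,3),'r',round(np.hypot(ly,l[2]),4),'lx',round(lx,4),'F',st['contact_force'].round(1),'op',round(st['opening'],4),'t',round(st['time'],2)
E
python3 - <<'E'
from h import *
print(pawlq()); print(rel(pg(0.9)-[0,0,.019])); 
E
```

```text
('q', np.float64(0.402), 'r', np.float64(0.0558), 'lx', np.float64(-0.0008), 'F', array([ 0.4, -0.5, -2.7]), 'op', 0.0254, 't', 7.55)
(array([ 0.06, -2.64, -0.79]), 'yawerr', np.float64(-0.48), 'F', array([ 0.4, -0.5, -2.7]), 'op', 0.0254, 't', 7.55, 'tcp', array([ 0.6389, -0.0035,  0.1083]))
```

Tracking well; continue over the top.

>>> {"name": "move_arm", "arguments": {"increments": [{"translation":[0,-0.63,-0.32],"twist":0,"jaw":-0.6},{"translation":[0,-0.66,-0.24],"twist":0,"jaw":-0.6},{"translation":[0,-0.69,-0.15],"twist":0,"jaw":-0.6},{"translation":[0,-0.71,-0.06],"twist":0,"jaw":-0.6},{"translation":[0,-0.71,0.03],"twist":0,"jaw":-0.6},{"translation":[0,0,0],"twist":0,"jaw":-0.6}]}}

```text
time: 8.3
ee_pos: [0.6459, 0.0312, 0.1169]
orientation: [[0.98, -0.2, -0.004], [-0.2, -0.98, -0.014], [-0.002, 0.015, -1.0]]
contact_force: [-0.9, -1.9, -3.2]
opening: 0.0256
```

```bash
python3 - <<'E'
from h import *
print(pawlq());print(rel(pg(1.5)-[0,0,.019])); print(rel(pg(1.95)-[0,0,.019]))
E
```

```text
('q', np.float64(1.065), 'r', np.float64(0.0562), 'lx', np.float64(-0.0005), 'F', array([-0.9, -1.9, -3.2]), 'op', 0.0256, 't', 8.3)
(array([ 0.03, -2.28,  0.84]), 'yawerr', np.float64(-0.53), 'F', array([-0.9, -1.9, -3.2]), 'op', 0.0256, 't', 8.3, 'tcp', array([0.6459, 0.0312, 0.1169]))
(array([ 0.02, -4.07,  2.51]), 'yawerr', np.float64(-0.53), 'F', array([-0.9, -1.9, -3.2]), 'op', 0.0256, 't', 8.3, 'tcp', array([0.6459, 0.0312, 0.1169]))
```

>>> {"name": "move_arm", "arguments": {"increments": [{"translation":[0,-0.71,0.15],"twist":0,"jaw":-0.6},{"translation":[0,-0.69,0.23],"twist":0,"jaw":-0.6},{"translation":[0,-0.65,0.31],"twist":0,"jaw":-0.6},{"translation":[0,-0.61,0.4],"twist":0,"jaw":-0.6},{"translation":[0,-0.55,0.46],"twist":0,"jaw":-0.6},{"translation":[0,-0.3,0.35],"twist":0,"jaw":-0.6},{"translation":[0,0,0],"twist":0,"jaw":-0.6}]}}

```text
time: 9.18
ee_pos: [0.6538, 0.0695, 0.0978]
orientation: [[0.98, -0.199, -0.003], [-0.199, -0.98, -0.011], [-0.0, 0.012, -1.0]]
contact_force: [-1.8, -0.3, 2.4]
opening: 0.0256
```

```bash
python3 - <<'E'
from h import *
print(pawlq()); print(rel(pg(1.95)-[0,0,.019]))
E
```

```text
('q', np.float64(1.846), 'r', np.float64(0.0581), 'lx', np.float64(-0.0001), 'F', array([-1.8, -0.3,  2.4]), 'op', 0.0256, 't', 9.18)
(array([ 0.01, -0.13,  0.66]), 'yawerr', np.float64(-0.45), 'F', array([-1.8, -0.3,  2.4]), 'op', 0.0256, 't', 9.18, 'tcp', array([0.6538, 0.0695, 0.0978]))
```

>>> {"name": "move_arm", "arguments": {"increments": [{"translation":[0,0.05,0.2],"twist":0,"jaw":-0.6},{"translation":[0,0,0],"twist":0,"jaw":0.2},{"translation":[0,0,0],"twist":0,"jaw":0.2},{"translation":[0,0,0],"twist":0,"jaw":0.2},{"translation":[0,0,-1.5],"twist":0,"jaw":0.2},{"translation":[0,0,-2.5],"twist":0,"jaw":0.2},{"translation":[0,0,-3],"twist":0,"jaw":0.2},{"translation":[0,3,-3],"twist":0,"jaw":0.2},{"translation":[-2,3,0],"twist":0,"jaw":0.2},{"translation":[-2.5,3,0],"twist":0,"jaw":0.2},{"translation":[-2.5,0,0],"twist":0,"jaw":0.2},{"translation":[0,0,0],"twist":0,"jaw":0.2}]}}

```text
time: 10.68
ee_pos: [0.5671, -0.0057, 0.2077]
orientation: [[0.98, -0.199, 0.006], [-0.199, -0.98, -0.01], [0.008, 0.008, -1.0]]
contact_force: [0.5, -0.3, 0.5]
opening: 0.0514
```

```bash
python3 - <<'E'
from h import *
s=snap('wrist','w4');im=s['color'][:,:,::-1].copy()
for p in [pg(1.95),pg(0),W((.055*np.cos(2.267),.055*np.sin(2.267),.131))]:
    u=proj(s,p);print(u);cv2.circle(im,tuple(int(v) for v in u),2,(255,0,255),-1)
for k,z in(('pawl_grip',.112),('crank_grip',.11)): print(k,[(round(r['score'],2),r['pixel'],onplane(s,r['pixel'],z)) for r in env.trace(s,k)[:2]])
cv2.imwrite('pics/w4m.png',im);print(rel(W((0.055*np.cos(2.267),.055*np.sin(2.267),.094))))
E
```

```text
[429.20684659  65.48718924]
[418.42804454 198.65906774]
[283.99706678 172.8246996 ]
pawl_grip [(0.81, [425.5, 93.2], array([0.64944643, 0.05406431, 0.112     ]))]
crank_grip [(0.69, [290.4, 163.0], array([0.5508314 , 0.02559342, 0.11      ]))]
(array([-2.69, -2.65, 11.25]), 'yawerr', np.float64(-0.5), 'F', array([-0.4, -0.5,  0.1]), 'op', 0.0511, 't', 10.82, 'tcp', array([ 0.5685, -0.006 ,  0.2069]))
```

View pics/w4m.png

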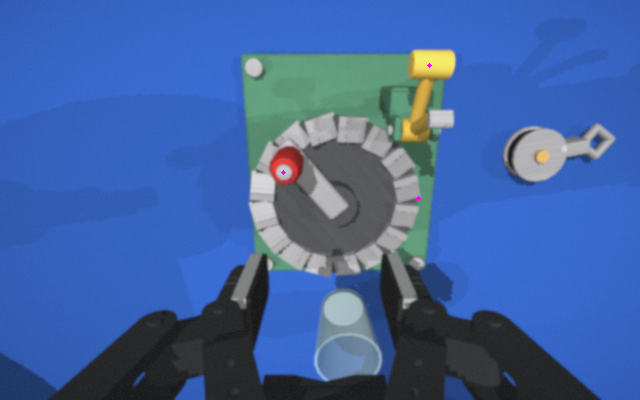

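>>> {"name": "move_arm", "arguments": {"increments": [{"translation":[-1,-1,1],"twist":0,"jaw":0.2},{"translation":[-1,-1,1.5],"twist":0,"jaw":0.2},{"translation":[-0.7,-0.7,1],"twist":0,"jaw":0.2},{"translation":[0,0,0],"twist":0,"jaw":0.2},{"translation":[0,0,0],"twist":0,"jaw":0.2}]}}

```text
time: 11.45
ee_pos: [0.5462, 0.0296, 0.1677]
orientation: [[0.98, -0.197, 0.003], [-0.197, -0.98, -0.007], [0.005, 0.006, -1.0]]
contact_force: [0.8, -0.6, 0.6]
opening: 0.0513
```

```bash
python3 - <<'E'
from h import *
print(rel(W((0.055*np.cos(2.267),.055*np.sin(2.267),.094))))
E
```

```text
(array([0.25, 0.43, 7.37]), 'yawerr', np.float64(-0.33), 'F', array([ 0.8, -0.6,  0.6]), 'op', 0.0513, 't', 11.45, 'tcp', array([0.5462, 0.0296, 0.1677]))
```

>>> {"name": "move_arm", "arguments": {"increments": [{"translation":[0.25,0.4,0.5],"twist":0,"jaw":0.2},{"translation":[0,0,1],"twist":0,"jaw":0.2},{"translation":[0,0,1.2],"twist":0,"jaw":0.2},{"translation":[0,0,0.3],"twist":0,"jaw":0.2},{"translation":[0,0,0],"twist":0,"jaw":0.2}]}}

```text
time: 12.08
ee_pos: [0.5486, 0.0234, 0.1355]
orientation: [[0.98, -0.199, 0.004], [-0.199, -0.98, -0.007], [0.005, 0.006, -1.0]]
contact_force: [-0.7, 0.1, 0.6]
opening: 0.0507
```

```bash
python3 - <<'E'
from h import *
print(rel(W((0.055*np.cos(2.267),.055*np.sin(2.267),.094))))
E
```

```text
(array([-0.09, -0.11,  4.15]), 'yawerr', np.float64(-0.44), 'F', array([-0.7,  0.1,  0.6]), 'op', 0.0507, 't', 12.07, 'tcp', array([0.5486, 0.0234, 0.1355]))
```

>>> {"name": "move_arm", "arguments": {"increments": [{"translation":[0,-0.1,1],"twist":0,"jaw":0.2},{"translation":[0,0,1.2],"twist":0,"jaw":0.2},{"translation":[0,0,1.2],"twist":0,"jaw":0.2},{"translation":[0,0,0.5],"twist":0,"jaw":0.2},{"translation":[0,0,0],"twist":0,"jaw":0.2}]}}

```text
time: 12.7
ee_pos: [0.5488, 0.0242, 0.0936]
orientation: [[0.98, -0.198, 0.003], [-0.198, -0.98, -0.007], [0.005, 0.006, -1.0]]
contact_force: [-0.0, 0.2, -0.0]
opening: 0.0513
```

```bash
python3 - <<'E'
from h import *
print(rel(W((0.055*np.cos(2.267),.055*np.sin(2.267),.094))))
snap('wrist','w5')
E
```

```text
(array([-0.07,  0.01, -0.04]), 'yawerr', np.float64(-0.42), 'F', array([-0. ,  0.2, -0. ]), 'op', 0.0513, 't', 12.7, 'tcp', array([0.5488, 0.0242, 0.0936]))
```

View pics/w5.png

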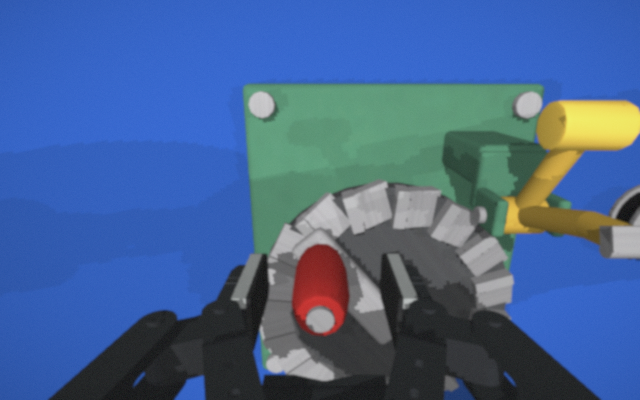

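>>> {"name": "move_arm", "arguments": {"increments": [{"translation":[-0.05,0,0],"twist":0,"jaw":-0.7},{"translation":[0,0,0],"twist":0,"jaw":-0.7},{"translation":[0,0,0],"twist":0,"jaw":-0.7},{"translation":[0,0,0],"twist":0,"jaw":-0.7}], "newtons": 30}}

```text
time: 13.25
ee_pos: [0.5486, 0.0248, 0.0946]
orientation: [[0.98, -0.198, 0.004], [-0.198, -0.98, -0.007], [0.006, 0.006, -1.0]]
contact_force: [0.5, 1.0, -1.7]
opening: 0.0218
```

```bash
cat >> h.py <<'E'
def crank():
    st=env.get_state();p=st['ee_pos']-st['orientation'][:,2]*.019
    l=p[:2]-X[:2];a=np.arctan2(l[1],l[0]);F=st['contact_force']
    er=np.array([np.cos(a),np.sin(a)]);et=np.array([-er[1],er[0]])
    q=(a-X[2]-2.007)%(2*np.pi)
    # steps: next arc increments in tool axes, reel angle
    return 'q',round(q,3),'r',round(np.hypot(*l),4),'Fr',round(F[:2]@er,1),'Ft',round(F[:2]@et,1),'Fz',F[2].round(1),'op',round(st['opening'],4),'z',st['ee_pos'][2].round(4),'t',round(st['time'],2)
def arc(n,dq,r0=.055):
    st=env.get_state();R=st['orientation'];p=st['ee_pos']-R[:,2]*.019
    l=p[:2]-X[:2];a=np.arctan2(l[1],l[0]);out=[];prev=p[:2]
    for i in range(1,n+1):
        t=X[:2]+r0*np.array([np.cos(a+i*dq),np.sin(a+i*dq)]);d=np.r_[t-prev,0]
        out.append((R.T@d*100)[:2].round(2).tolist());prev=t
    return out
E
python3 - <<'E'
from h import *
print(crank());print(arc(6,.1))
E
```

```text
('q', np.float64(0.247), 'r', np.float64(0.0554), 'Fr', np.float64(0.6), 'Ft', np.float64(-0.9), 'Fz', np.float64(-1.7), 'op', 0.0218, 'z', np.float64(0.0946), 't', 13.25)
[[-0.38, 0.4], [-0.37, 0.41], [-0.32, 0.44], [-0.28, 0.47], [-0.23, 0.5], [-0.18, 0.52]]
```

>>> {"name": "move_arm", "arguments": {"increments": [{"translation":[-0.4,0.38,0],"twist":0,"jaw":-0.7},{"translation":[-0.36,0.41,0],"twist":0,"jaw":-0.7},{"translation":[-0.32,0.44,0],"twist":0,"jaw":-0.7}]}}

```text
time: 13.62
ee_pos: [0.5352, 0.0153, 0.0946]
orientation: [[0.98, -0.197, 0.005], [-0.197, -0.98, -0.006], [0.006, 0.005, -1.0]]
contact_force: [1.0, 2.0, -2.8]
opening: 0.0215
```

```bash
python3 - <<'E'
from h import *
print(crank());print(arc(7,.1))
E
```

```text
('q', np.float64(0.545), 'r', np.float64(0.0557), 'Fr', np.float64(0.7), 'Ft', np.float64(-2.2), 'Fz', np.float64(-2.8), 'op', 0.0215, 'z', np.float64(0.0946), 't', 13.62)
[[-0.22, 0.51], [-0.23, 0.5], [-0.18, 0.52], [-0.13, 0.53], [-0.07, 0.54], [-0.02, 0.55], [0.04, 0.55]]
```

>>> {"name": "move_arm", "arguments": {"increments": [{"translation":[-0.25,0.5,0],"twist":0,"jaw":-0.7},{"translation":[-0.22,0.5,0],"twist":0,"jaw":-0.7},{"translation":[-0.18,0.52,0],"twist":0,"jaw":-0.7},{"translation":[-0.13,0.53,0],"twist":0,"jaw":-0.7},{"translation":[-0.07,0.54,0],"twist":0,"jaw":-0.7},{"translation":[-0.02,0.55,0],"twist":0,"jaw":-0.7}]}}

```text
time: 14.38
ee_pos: [0.5191, -0.016, 0.0946]
orientation: [[0.98, -0.197, 0.005], [-0.197, -0.98, -0.006], [0.006, 0.005, -1.0]]
contact_force: [3.4, 2.1, -5.1]
opening: 0.0217
```

```bash
python3 - <<'E'
from h import *
print(crank());print(arc(5,.08,.0555))
E
```

```text
('q', np.float64(1.184), 'r', np.float64(0.0562), 'Fr', np.float64(-3.1), 'Ft', np.float64(-2.6), 'Fz', np.float64(-5.1), 'op', 0.0217, 'z', np.float64(0.0946), 't', 14.38)
[[0.11, 0.44], [0.08, 0.44], [0.11, 0.43], [0.15, 0.42], [0.18, 0.41]]
```

>>> {"name": "move_arm", "arguments": {"increments": [{"translation":[0.1,0.44,0.05],"twist":0,"jaw":-0.7},{"translation":[0.08,0.44,0.05],"twist":0,"jaw":-0.7},{"translation":[0.11,0.43,0],"twist":0,"jaw":-0.7},{"translation":[0.15,0.42,0],"twist":0,"jaw":-0.7}]}}

```text
time: 14.88
ee_pos: [0.5195, -0.0348, 0.0945]
orientation: [[0.98, -0.197, 0.004], [-0.197, -0.98, -0.006], [0.005, 0.005, -1.0]]
contact_force: [1.1, 2.5, -3.0]
opening: 0.0223
```

```bash
python3 - <<'E'
from h import *
print(crank());print(arc(8,.04,.0555))
E
```

```text
('q', np.float64(1.52), 'r', np.float64(0.0562), 'Fr', np.float64(-1.5), 'Ft', np.float64(-2.3), 'Fz', np.float64(-3.0), 'op', 0.0223, 'z', np.float64(0.0945), 't', 14.88)
[[0.16, 0.18], [0.1, 0.2], [0.1, 0.2], [0.11, 0.19], [0.12, 0.19], [0.13, 0.18], [0.13, 0.18], [0.14, 0.17]]
```

>>> {"name": "move_arm", "arguments": {"increments": [{"translation":[0.13,0.19,0],"twist":0,"jaw":-0.7},{"translation":[0.1,0.2,0],"twist":0,"jaw":-0.7},{"translation":[0.1,0.2,0],"twist":0,"jaw":-0.7},{"translation":[0.08,0.12,0],"twist":0,"jaw":-0.7}]}}

```text
time: 15.38
ee_pos: [0.522, -0.0434, 0.0945]
orientation: [[0.98, -0.198, 0.003], [-0.198, -0.98, -0.006], [0.004, 0.005, -1.0]]
contact_force: [-1.5, 2.1, 0.3]
opening: 0.0219
```

```bash
python3 - <<'E'
from h import *
print(crank());print(arc(8,.025,.0557))
E
```

```text
('q', np.float64(1.68), 'r', np.float64(0.0561), 'Fr', np.float64(0.7), 'Ft', np.float64(-2.5), 'Fz', np.float64(0.3), 'op', 0.0219, 'z', np.float64(0.0945), 't', 15.38)
[[0.11, 0.09], [0.08, 0.12], [0.08, 0.11], [0.08, 0.11], [0.09, 0.11], [0.09, 0.11], [0.09, 0.11], [0.09, 0.1]]
```

>>> {"name": "move_arm", "arguments": {"increments": [{"translation":[0.09,0.11,0],"twist":0,"jaw":-0.7},{"translation":[0.09,0.11,0],"twist":0,"jaw":-0.7}]}}

```text
time: 15.62
ee_pos: [0.5231, -0.0462, 0.0945]
orientation: [[0.98, -0.198, 0.002], [-0.198, -0.98, -0.006], [0.004, 0.006, -1.0]]
contact_force: [-2.4, 2.5, 0.9]
opening: 0.0219
```

```bash
python3 - <<'E'
from h import *
print(crank());print(arc(8,.025,.056))
E
```

```text
('q', np.float64(1.734), 'r', np.float64(0.0561), 'Fr', np.float64(1.2), 'Ft', np.float64(-3.3), 'Fz', np.float64(0.9), 'op', 0.0219, 'z', np.float64(0.0945), 't', 15.62)
[[0.09, 0.11], [0.08, 0.11], [0.09, 0.11], [0.09, 0.11], [0.09, 0.11], [0.09, 0.1], [0.1, 0.1], [0.1, 0.1]]
```

>>> {"name": "move_arm", "arguments": {"increments": [{"translation":[0.09,0.11,0],"twist":0,"jaw":-0.7},{"translation":[0.09,0.11,0],"twist":0,"jaw":-0.7}]}}

```text
time: 15.88
ee_pos: [0.5244, -0.0489, 0.0945]
orientation: [[0.98, -0.198, 0.002], [-0.198, -0.98, -0.007], [0.003, 0.006, -1.0]]
contact_force: [-0.6, 2.0, -0.3]
opening: 0.0216
```

```bash
python3 - <<'E'
from h import *
print(crank());print(arc(4,.025,.056))
E
```

```text
('q', np.float64(1.788), 'r', np.float64(0.0561), 'Fr', np.float64(-0.4), 'Ft', np.float64(-2.0), 'Fz', np.float64(-0.3), 'op', 0.0216, 'z', np.float64(0.0945), 't', 15.88)
[[0.09, 0.1], [0.09, 0.11], [0.09, 0.11], [0.1, 0.1]]
```

>>> {"name": "move_arm", "arguments": {"increments": [{"translation":[0.09,0.11,0],"twist":0,"jaw":-0.7},{"translation":[0.1,0.1,0],"twist":0,"jaw":-0.7}]}}

```text
time: 16.12
ee_pos: [0.5259, -0.0516, 0.0945]
orientation: [[0.98, -0.198, 0.002], [-0.198, -0.98, -0.007], [0.003, 0.006, -1.0]]
contact_force: [-2.1, 0.8, 1.7]
opening: 0.0219
```

```bash
python3 - <<'E'
from h import *
print(crank());print(arc(4,.025,.056))
E
```

```text
('q', np.float64(1.842), 'r', np.float64(0.056), 'Fr', np.float64(1.5), 'Ft', np.float64(-1.7), 'Fz', np.float64(1.7), 'op', 0.0219, 'z', np.float64(0.0945), 't', 16.12)
[[0.1, 0.1], [0.1, 0.1], [0.1, 0.1], [0.1, 0.1]]
```

>>> {"name": "move_arm", "arguments": {"increments": [{"translation":[0.1,0.1,0],"twist":0,"jaw":-0.7}]}}

```text
time: 16.25
ee_pos: [0.5267, -0.053, 0.0945]
orientation: [[0.98, -0.198, 0.002], [-0.198, -0.98, -0.007], [0.003, 0.006, -1.0]]
contact_force: [-2.1, 0.8, 1.9]
opening: 0.0213
```

```bash
python3 - <<'E'
from h import *
print(crank());print(arc(4,.025,.056))
E
```

```text
('q', np.float64(1.871), 'r', np.float64(0.056), 'Fr', np.float64(1.4), 'Ft', np.float64(-1.8), 'Fz', np.float64(1.9), 'op', 0.0213, 'z', np.float64(0.0945), 't', 16.25)
[[0.1, 0.1], [0.1, 0.1], [0.1, 0.1], [0.1, 0.09]]
```

>>> {"name": "move_arm", "arguments": {"increments": [{"translation":[0.1,0.1,0],"twist":0,"jaw":-0.7},{"translation":[0.1,0.1,0],"twist":0,"jaw":-0.7}]}}

```text
time: 16.5
ee_pos: [0.5284, -0.0555, 0.0945]
orientation: [[0.98, -0.198, 0.002], [-0.198, -0.98, -0.007], [0.003, 0.006, -1.0]]
contact_force: [-2.3, 1.3, 0.3]
opening: 0.0219
```

```bash
python3 - <<'E'
from h import *
print(crank());print(arc(4,.025,.056))
E
```

```text
('q', np.float64(1.925), 'r', np.float64(0.056), 'Fr', np.float64(1.2), 'Ft', np.float64(-2.4), 'Fz', np.float64(0.3), 'op', 0.0219, 'z', np.float64(0.0945), 't', 16.5)
[[0.1, 0.1], [0.1, 0.09], [0.11, 0.09], [0.11, 0.09]]
```

>>> {"name": "move_arm", "arguments": {"increments": [{"translation":[0.1,0.1,0],"twist":0,"jaw":-0.7},{"translation":[0.11,0.09,0],"twist":0,"jaw":-0.7}]}}

```text
time: 16.75
ee_pos: [0.5302, -0.058, 0.0945]
orientation: [[0.98, -0.198, 0.002], [-0.198, -0.98, -0.007], [0.003, 0.006, -1.0]]
contact_force: [-1.8, 1.1, 0.7]
opening: 0.0222
```

```bash
python3 - <<'E'
from h import *
print(crank());print(arc(4,.025,.056))
E
```

```text
('q', np.float64(1.98), 'r', np.float64(0.056), 'Fr', np.float64(0.8), 'Ft', np.float64(-2.0), 'Fz', np.float64(0.7), 'op', 0.0222, 'z', np.float64(0.0945), 't', 16.75)
[[0.11, 0.09], [0.11, 0.09], [0.11, 0.09], [0.11, 0.08]]
```

>>> {"name": "move_arm", "arguments": {"increments": [{"translation":[0.11,0.09,0],"twist":0,"jaw":-0.7},{"translation":[0.11,0.09,0],"twist":0,"jaw":-0.7}]}}

```text
time: 17.0
ee_pos: [0.5317, -0.0598, 0.0945]
orientation: [[0.98, -0.197, 0.001], [-0.197, -0.98, -0.006], [0.002, 0.006, -1.0]]
contact_force: [-6.6, 3.5, 3.9]
opening: 0.0215
```

```bash
python3 - <<'E'
from h import *
print(crank());print(arc(4,.025,.056))
E
```

```text
('q', np.float64(2.022), 'r', np.float64(0.0559), 'Fr', np.float64(2.9), 'Ft', np.float64(-6.9), 'Fz', np.float64(3.9), 'op', 0.0215, 'z', np.float64(0.0945), 't', 17.0)
[[0.11, 0.09], [0.11, 0.08], [0.11, 0.08], [0.12, 0.08]]
```

>>> {"name": "move_arm", "arguments": {"increments": [{"translation":[0.07,0.05,0],"twist":0,"jaw":-0.7}]}}

```text
time: 17.12
ee_pos: [0.5318, -0.06, 0.0945]
orientation: [[0.98, -0.197, -0.0], [-0.197, -0.98, -0.006], [0.001, 0.006, -1.0]]
contact_force: [-6.0, 4.2, 4.4]
opening: 0.0219
```

```bash
python3 - <<'E'
from h import *
print(crank());print(arc(4,.025,.056))
E
```

```text
('q', np.float64(2.026), 'r', np.float64(0.0559), 'Fr', np.float64(1.8), 'Ft', np.float64(-7.1), 'Fz', np.float64(4.4), 'op', 0.0219, 'z', np.float64(0.0945), 't', 17.12)
[[0.11, 0.09], [0.11, 0.08], [0.11, 0.08], [0.12, 0.08]]
```

>>> {"name": "move_arm", "arguments": {"increments": [{"translation":[0.12,0.08,0],"twist":0,"jaw":-0.7}]}}

```text
time: 17.25
ee_pos: [0.5321, -0.0603, 0.0944]
orientation: [[0.981, -0.196, -0.002], [-0.196, -0.981, -0.005], [-0.001, 0.006, -1.0]]
contact_force: [-8.0, 4.6, 5.9]
opening: 0.0215
```

```bash
python3 - <<'E'
from h import *
print(crank())
E
```

```text
('q', np.float64(2.035), 'r', np.float64(0.0559), 'Fr', np.float64(3.0), 'Ft', np.float64(-8.7), 'Fz', np.float64(5.9), 'op', 0.0215, 'z', np.float64(0.0944), 't', 17.25)
```

>>> {"name": "move_arm", "arguments": {"increments": [{"translation":[0.15,0.1,0],"twist":0,"jaw":-0.7}]}}

```text
time: 17.38
ee_pos: [0.5324, -0.0607, 0.0944]
orientation: [[0.981, -0.196, -0.005], [-0.196, -0.981, -0.004], [-0.004, 0.005, -1.0]]
contact_force: [-10.5, 4.8, 7.9]
opening: 0.022
```

```bash
python3 - <<'E'
from h import *
print(crank())
E
```

```text
('q', np.float64(2.045), 'r', np.float64(0.0559), 'Fr', np.float64(4.8), 'Ft', np.float64(-10.5), 'Fz', np.float64(7.9), 'op', 0.022, 'z', np.float64(0.0944), 't', 17.38)
```

>>> {"name": "move_arm", "arguments": {"increments": [{"translation":[0.05,0.03,0],"twist":0,"jaw":0.2},{"translation":[0,0,0],"twist":0,"jaw":0.2},{"translation":[0,0,0],"twist":0,"jaw":0.2},{"translation":[0,0,0],"twist":0,"jaw":0.2}]}}

```text
time: 17.88
ee_pos: [0.5342, -0.0623, 0.0948]
orientation: [[0.98, -0.197, -0.002], [-0.197, -0.98, -0.006], [-0.0, 0.006, -1.0]]
contact_force: [0.1, -0.1, 0.4]
opening: 0.0513
```

```bash
python3 - <<'E'
from h import *
print(crank());snap('wrist','w6')
E
```

```text
('q', np.float64(2.086), 'r', np.float64(0.0556), 'Fr', np.float64(-0.0), 'Ft', np.float64(0.1), 'Fz', np.float64(0.4), 'op', 0.0513, 'z', np.float64(0.0948), 't', 17.88)
```

View pics/w6.png

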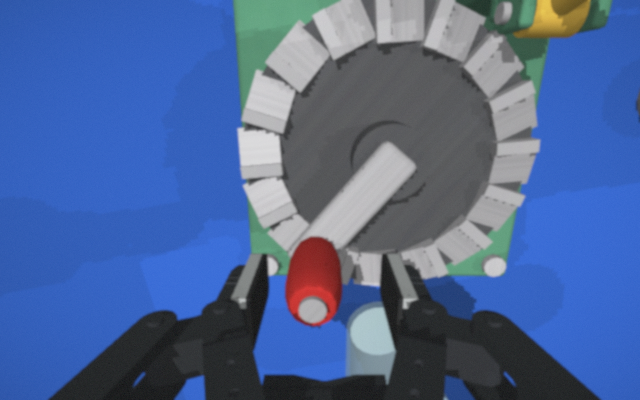

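>>> {"name": "move_arm", "arguments": {"increments": [{"translation":[0,0,-1.5],"twist":0,"jaw":0.2},{"translation":[0,0,-2.5],"twist":0,"jaw":0.2},{"translation":[0,0,-3],"twist":0,"jaw":0.2},{"translation":[0,0,-2.5],"twist":0,"jaw":0.2},{"translation":[0,0,0],"twist":0,"jaw":0.2}]}}

```text
time: 18.55
ee_pos: [0.535, -0.0613, 0.1971]
orientation: [[0.981, -0.196, 0.001], [-0.196, -0.981, -0.006], [0.002, 0.005, -1.0]]
contact_force: [0.1, -0.0, 0.1]
opening: 0.0515
```

```bash
python3 - <<'E'
from h import *
s=snap('wrist','w7')
c=[env.trace(s,'crank_grip')[0]]
for r in c:
    w=onplane(s,r['pixel'],.11);l=w[:2]-X[:2];print(r['score'],r['pixel'],w,np.hypot(*l),(np.arctan2(l[1],l[0])-X[2]-2.007)%6.283)
print(rel(pg(1.95)-[0,0,.019]))
E
```

```text
0.93 [320.7, 198.1] [ 0.53483967 -0.05618108  0.11      ] 0.051245255592018354 2.009072208761017
(array([  9.21, -15.36,  10.26]), 'yawerr', np.float64(-0.28), 'F', array([ 0.8, -0. , -0.8]), 'op', 0.0513, 't', 18.65, 'tcp', array([ 0.5339, -0.0614,  0.1947]))
```

View pics/w7.png

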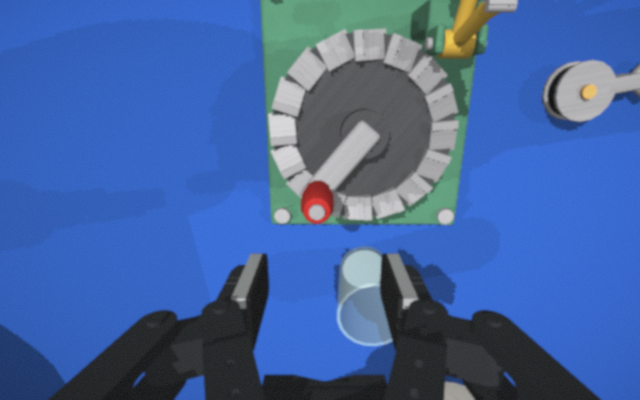

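>>> {"name": "move_arm", "arguments": {"increments": [{"translation":[1.5,-2.5,0],"twist":0,"jaw":0.2},{"translation":[1.5,-2.5,0],"twist":0,"jaw":0.2},{"translation":[1.5,-2.5,0],"twist":0,"jaw":0.2},{"translation":[1.5,-2.5,0],"twist":0,"jaw":0.2},{"translation":[1.5,-2.5,0],"twist":0,"jaw":0.2},{"translation":[1,-1.5,0],"twist":0,"jaw":0.2},{"translation":[0,0,0],"twist":0,"jaw":0.2},{"translation":[0,0,0],"twist":0,"jaw":0.2}]}}

```text
time: 19.65
ee_pos: [0.6436, 0.0607, 0.1847]
orientation: [[0.98, -0.198, -0.016], [-0.198, -0.98, -0.006], [-0.014, 0.009, -1.0]]
contact_force: [-0.4, -0.1, 0.4]
opening: 0.0513
```

```bash
python3 - <<'E'
from h import *
print(rel(pg(1.95)-[0,0,.019]))
E
```

```text
(array([ 0.98, -1.27,  9.33]), 'yawerr', np.float64(-0.39), 'F', array([-0.4, -0.1,  0.4]), 'op', 0.0513, 't', 19.65, 'tcp', array([0.6436, 0.0607, 0.1847]))
```

>>> {"name": "move_arm", "arguments": {"increments": [{"translation":[0.9,-1.2,1.5],"twist":0,"jaw":0.2},{"translation":[0,0,2],"twist":0,"jaw":0.2},{"translation":[0,0,2],"twist":0,"jaw":0.2},{"translation":[0,0,0.5],"twist":0,"jaw":0.2},{"translation":[0,0,0],"twist":0,"jaw":0.2}]}}

```text
time: 20.27
ee_pos: [0.6529, 0.0686, 0.1184]
orientation: [[0.98, -0.2, -0.019], [-0.2, -0.98, -0.007], [-0.017, 0.011, -1.0]]
contact_force: [0.4, 0.2, -0.1]
opening: 0.0515
```

```bash
python3 - <<'E'
from h import *
print(rel(pg(1.95)-[0,0,.019]));s=snap('wrist','w8');print(proj(s,pg(1.95)))
r=env.trace(s,'pawl_grip');print([(a['score'],a['pixel']) for a in r[:2]])
E
```

```text
(array([ 0.13, -0.26,  2.71]), 'yawerr', np.float64(-0.51), 'F', array([ 0.4,  0.2, -0.1]), 'op', 0.0515, 't', 20.27, 'tcp', array([0.6529, 0.0686, 0.1184]))
[324.13937037 254.08281058]
[(0.88, [327.1, 285.0])]
```

View pics/w8.png

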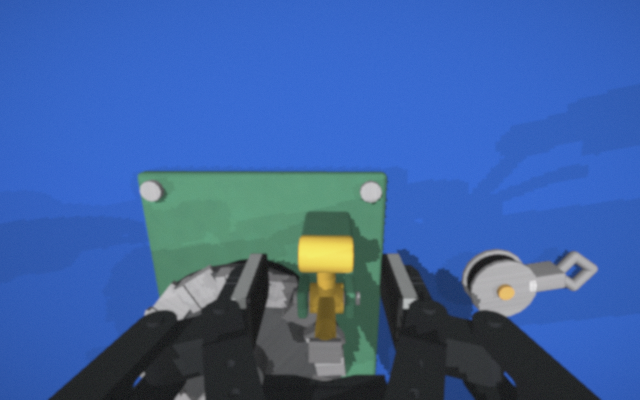

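>>> {"name": "move_arm", "arguments": {"increments": [{"translation":[0.1,-0.3,1.2],"twist":0,"jaw":0.2},{"translation":[0.05,0,1.2],"twist":0,"jaw":0.2},{"translation":[0,0,0.2],"twist":0,"jaw":0.2},{"translation":[0,0,0],"twist":0,"jaw":0.2}]}}

```text
time: 20.88
ee_pos: [0.6554, 0.0714, 0.0922]
orientation: [[0.98, -0.2, -0.016], [-0.2, -0.98, -0.007], [-0.014, 0.01, -1.0]]
contact_force: [0.4, 0.2, -0.2]
opening: 0.0513
```

```bash
python3 - <<'E'
from h import *
print(rel(pg(1.95)-[0,0,.019]),pawlq())
E
```

```text
(array([-0.11,  0.1 ,  0.1 ]), 'yawerr', np.float64(-0.51), 'F', array([ 0.4,  0.2, -0.2]), 'op', 0.0513, 't', 20.88, 'tcp', array([0.6554, 0.0714, 0.0922])) ('q', np.float64(1.946), 'r', np.float64(0.0565), 'lx', np.float64(0.0014), 'F', array([ 0.4,  0.2, -0.2]), 'op', 0.0513, 't', 20.88)
```

>>> {"name": "move_arm", "arguments": {"increments": [{"translation":[-0.1,0.05,0.05],"twist":0,"jaw":-0.6},{"translation":[0,0,0],"twist":0,"jaw":-0.6},{"translation":[0,0,0],"twist":0,"jaw":-0.6},{"translation":[0,0,0],"twist":0,"jaw":-0.6}], "newtons": 20}}

```text
time: 21.38
ee_pos: [0.6539, 0.0712, 0.0921]
orientation: [[0.98, -0.199, -0.017], [-0.199, -0.98, -0.007], [-0.015, 0.011, -1.0]]
contact_force: [-0.5, 0.5, -2.0]
opening: 0.0258
```

>>> {"name": "move_arm", "arguments": {"increments": [{"translation":[0,0.45,-0.55],"twist":0,"jaw":-0.6},{"translation":[0,0.52,-0.48],"twist":0,"jaw":-0.6},{"translation":[0,0.58,-0.42],"twist":0,"jaw":-0.6},{"translation":[0,0.62,-0.33],"twist":0,"jaw":-0.6},{"translation":[0,0,0],"twist":0,"jaw":-0.6}]}}

```text
time: 22.0
ee_pos: [0.6495, 0.0498, 0.1113]
orientation: [[0.98, -0.199, -0.016], [-0.199, -0.98, -0.005], [-0.015, 0.009, -1.0]]
contact_force: [0.1, 1.2, -2.9]
opening: 0.0256
```

```bash
python3 - <<'E'
from h import *
print(pawlq());print(rel(pg(.7)-[0,0,.019]))
E
```

```text
('q', np.float64(1.419), 'r', np.float64(0.0561), 'lx', np.float64(-0.0003), 'F', array([ 0.1,  1.2, -2.9]), 'op', 0.0256, 't', 22.0)
(array([ 0.08,  3.88, -0.26]), 'yawerr', np.float64(-0.45), 'F', array([ 0.1,  1.2, -2.9]), 'op', 0.0256, 't', 22.0, 'tcp', array([0.6495, 0.0498, 0.1113]))
```

>>> {"name": "move_arm", "arguments": {"increments": [{"translation":[0,0.66,-0.25],"twist":0,"jaw":-0.6},{"translation":[0,0.69,-0.17],"twist":0,"jaw":-0.6},{"translation":[0,0.71,-0.08],"twist":0,"jaw":-0.6},{"translation":[0,0.71,0],"twist":0,"jaw":-0.6},{"translation":[0,0.7,0.1],"twist":0,"jaw":-0.6},{"translation":[0,0.68,0.19],"twist":0,"jaw":-0.6},{"translation":[0,0,0],"twist":0,"jaw":-0.6}]}}

```text
time: 22.88
ee_pos: [0.6409, 0.0069, 0.115]
orientation: [[0.98, -0.198, -0.016], [-0.199, -0.98, -0.005], [-0.014, 0.008, -1.0]]
contact_force: [-1.4, 2.3, 0.2]
opening: 0.0254
```

```bash
python3 - <<'E'
from h import *
print(pawlq());print(rel(pg(.3)-[0,0,.019]))
E
```

```text
('q', np.float64(0.622), 'r', np.float64(0.0572), 'lx', np.float64(-0.0006), 'F', array([-1.4,  2.3,  0.2]), 'op', 0.0254, 't', 22.88)
(array([0.11, 1.45, 1.07]), 'yawerr', np.float64(-0.44), 'F', array([-1.4,  2.3,  0.2]), 'op', 0.0254, 't', 22.88, 'tcp', array([0.6409, 0.0069, 0.115 ]))
```

>>> {"name": "move_arm", "arguments": {"increments": [{"translation":[0,0.59,0.28],"twist":0,"jaw":-0.6},{"translation":[0,0.55,0.35],"twist":0,"jaw":-0.6},{"translation":[0,0.51,0.41],"twist":0,"jaw":-0.6},{"translation":[0,0.2,0.22],"twist":0,"jaw":-0.6},{"translation":[0,0,0],"twist":0,"jaw":-0.6}]}}

```text
time: 23.5
ee_pos: [0.6367, -0.0132, 0.1031]
orientation: [[0.98, -0.199, -0.016], [-0.199, -0.98, -0.007], [-0.014, 0.01, -1.0]]
contact_force: [-2.3, 1.7, 2.5]
opening: 0.0257
```

```bash
python3 - <<'E'
from h import *
print(pawlq());print(rel(pg(.1)-[0,0,.019]))
E
```

```text
('q', np.float64(0.206), 'r', np.float64(0.0577), 'lx', np.float64(-0.0008), 'F', array([-2.3,  1.7,  2.5]), 'op', 0.0257, 't', 23.5)
(array([0.12, 0.19, 0.62]), 'yawerr', np.float64(-0.46), 'F', array([-2.3,  1.7,  2.5]), 'op', 0.0257, 't', 23.5, 'tcp', array([ 0.6367, -0.0132,  0.1031]))
```

>>> {"name": "move_arm", "arguments": {"increments": [{"translation":[0,0,0],"twist":0,"jaw":0.2},{"translation":[0,0,0],"twist":0,"jaw":0.2},{"translation":[0,0,0],"twist":0,"jaw":0.2},{"translation":[0,0,0],"twist":0,"jaw":0.2},{"translation":[0,0,-1.5],"twist":0,"jaw":0.2},{"translation":[0,0,-2.5],"twist":0,"jaw":0.2},{"translation":[0,0,-3],"twist":0,"jaw":0.2},{"translation":[0,2,-3],"twist":0,"jaw":0.2},{"translation":[-1,3,-1],"twist":0,"jaw":0.2},{"translation":[0,3,0],"twist":0,"jaw":0.2},{"translation":[0,0,0],"twist":0,"jaw":0.2}]}}

```text
time: 24.88
ee_pos: [0.6139, -0.0906, 0.2249]
orientation: [[0.98, -0.197, -0.009], [-0.197, -0.98, -0.009], [-0.007, 0.01, -1.0]]
contact_force: [0.3, -0.5, -0.4]
opening: 0.0511
```

```bash
python3 - <<'E'
from h import *
s=snap('wrist','w9');im=s['color'][:,:,::-1].copy()
for q in(0,.13): print(q,proj(s,pg(q)))
for c in (1.95,2.0,2.05): print(c,proj(s,W((.055*np.cos(2.007+c),.055*np.sin(2.007+c),.131))))
S=snap('scene','s9');c=S['color'][140:260,240:400,::-1]
cv2.imwrite('pics/s9z.png',cv2.resize(c,None,fx=5,fy=5,interpolation=cv2.INTER_CUBIC))
E
```

```text
0 [335.56461636  92.02249788]
0.13 [335.80802244  85.45002262]
1.95 [198.17905208 177.43620836]
2.0 [201.36366389 179.91974809]
2.05 [204.64083679 182.25013407]
```

View pics/w9.png

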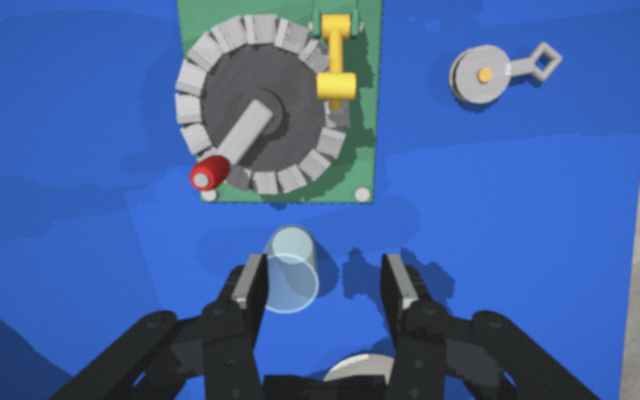

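View pics/s9z.png

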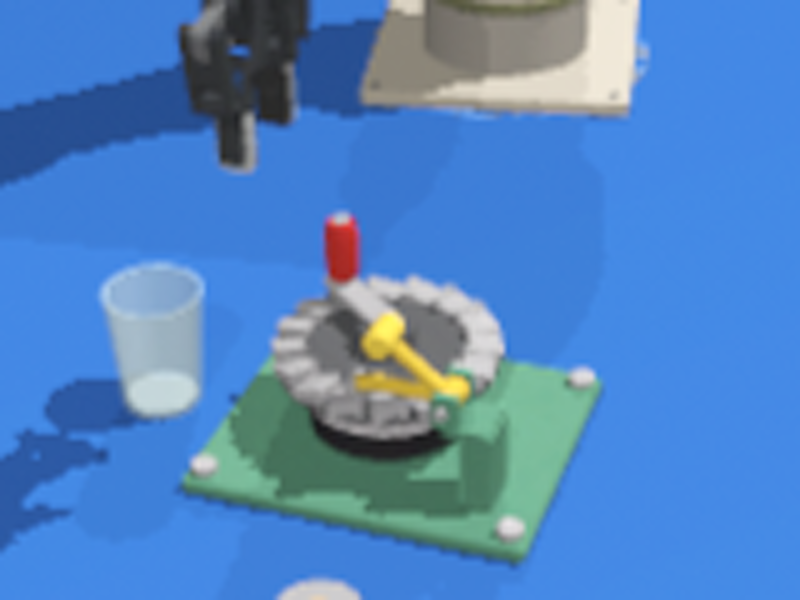

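```bash
python3 - <<'E'
from h import *
print(env.finish_job())
E
```

```text
the job is handed in; nothing more can be done
None
```

The reel is let all the way back against its cushioned stop and the pawl is down on the teeth again. I handed the job in at about 25 s of the 67 s allowed; it reports no verdict.

- **Pawl up:** I pinched the yellow knob by its ends and carried it over. After letting go, the wrist picture showed it parked.
- **Wheel back:** I turned the red knob from a joint angle of about 0.26 rad. The push at the knob stayed near 2–3 N until the stop was met at about 2.0 rad. There I pressed to 10.5 N at the knob, about 8 N of it on the cushion, and let go. The limit is about 17 N on the cushion.
- **Pawl down:** I brought the pawl back over and let it drop the last bit. The highest force reading at any check was about 14 N overall, during the press on the stop.
- **Last checks:** The crank reads about 2.0 rad in the final picture. The pawl reads about 0.1 rad, which looks like resting on a tooth rather than at the very bottom of a gap. `cup_a` and the pulley block stand where they were, and the gripper was clear of everything. I did not measure the other things again at the end, but the arm never went down near them.
- **Disagreements:** Some network detections of the hinge and wheel axis were 2–7 cm off. I took the reel's pose from the base-plate corners instead, and the grasps confirmed it. After release one crank reading gave a radius of 51 mm instead of 55 mm, so I went by the knob's position in the picture instead.

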